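# Hold a scale-filter cap in its bleed position

## Task

The washer's scale filter is going back together: slide the vice's loose jaw up against the filter pot until the pot is held snugly and cannot turn. Then set the bayonet cap into the pot's mouth with its nose at the entry rib, press it fully down against the spring and twist it clockwise half-way, until the nose stands over the bleed nipple, without pushing into the catch that clicks at the end of the turn. Finish still gripping the cap and keeping it there so the air can bleed off: do not let go, and leave the other things on the worktop alone.

Things in the scene. Friction and masses are not known exactly. Their poses are not given: they have to be found in the camera images.
- jaw_tab (a point): Centre of the upright finger tab on the vice's moving jaw: a painted grey fin 12 mm thick along the vice's x, 26 mm long along its slide, reaching 19 mm below and above this point (top 103 mm over the worktop). Its axes are the vice's: +y is the direction in which the jaw closes, z is up. Pinch it across x from above, or push it
- jaw (a joint): How far the moving jaw has slid towards the fixed jaw, in m, 0 to 0.05. The gap between the jaw faces is 102 mm less this, so 0.040 is shut on the pot's 62 mm flats. It stays where it is left (sliding friction 7 N)
- vice: Small grey slide-jaw vice bolted to the worktop, 224 mm along its y and 142 mm wide over its bolt ears; origin at bed underside; jaws 60 mm high, bed top at z = 14 mm. The fixed jaw's face is at y = +31 mm, the moving jaw comes from -y. Its position and yaw vary
- pot: White filter pot, 96 mm tall, loose on the vice bed between the open jaws; origin at the centre of its underside. Lower part 62 x 62 mm with flats facing the jaws (its y), brass pipe stubs to +x and -x (to 54 mm from the axis, 32 mm up), round collar r 44 mm on top. Its axes lie within 0.1 rad of the vice's. Weight about 0.6 kg
- pot_mouth (a point): Centre of the pot's open mouth, on the collar's top face; axes as the pot. Bore r 25 mm, two gates cut out to r 35 mm, +-18 degrees wide, at the entry rib and opposite; the ledge between them is 6 mm thick, hollow r 35 mm below. A spring plate 9 mm below the top face meets the plug; it pushes back with 3 N at first, about 6.5 N with the cap fully down
- entry_mark (a point): Point above the entry rib, a raised upright bar outside the collar, at 210 degrees in the pot's frame (x towards y), 46 mm from its axis, 3 mm above the collar's top: where the cap's nose is when the lugs stand in the gates and the cap is fully down
- bleed_mark (a point): Point above the brass bleed nipple that sticks out of the collar, 45 degrees clockwise (from above) of the entry rib, 165 degrees in the pot's frame; 46 mm from the axis, 3 mm above the collar's top: where the cap's nose is to be held
- cap_wing (a point): Centre of the cap's wing grip, half-way up. Grey cap standing on its plug (r 22.5 mm, 20 mm long) below a flange r 42 mm, 6 mm thick; on that a straight wing 18 mm thick (cap y), 60 mm long (cap x), 32 mm high: this point is 16 mm above the flange, 42 mm above the plug's foot. +x runs along the wing to the nose
- cap_base (a point): The cap's axis at the flange's underside, 22 mm below cap_wing: 0 to 3 mm above pot_mouth when the lugs are under the ledges (0 when fully down); axes as cap_wing. Two lugs (+-8 degrees, out to r 32 mm, 9 to 14 mm below this point) lie under the nose and opposite
- cap_nose (a point): Point on the nose, 46 mm from the axis along the cap's +x, half-way through the flange's thickness. The nose is a pointed tab on the flange's rim (tip 52 mm from the axis), joined to one end of the wing by a raised line; the wing's other end has none
- catch_ball (a joint): How far the sprung catch ball in the collar's wall is pushed outward, in m, 0 to 0.004. A lug meets it after about 58 degrees of turn from the entry rib and clicks behind it at 90 degrees
- spring_plate (a joint): How far the spring plate in the mouth is pressed down, in m: 0 when free, about 0.008 with the lugs up against the ledges, 0.011 with the cap fully down
- dosing_ball: White dosing cup, 66 mm wide and 50 mm high, a bystander on the worktop; it may have changed places with the cap
- tape_1: Roll of black tape, 58 mm wide and 19 mm high, a bystander at the left
- transit_bolt_1: Transit bolt with spacer, 90 mm long, a bystander behind the vice
- sewing_tin: Flat grey tin box, 70 x 114 x 37 mm, a bystander at the right
There are look-alikes about, which are no part of the job. Leave any pink look-alike of the part that bears cap_wing alone.

How it is judged:
On the way, in this order (a step that is already met when the one before it is completed fails the run):
1. the jaw is shut on the pot: jaw joint past 0.0385 with the pot upright on the bed between the jaws (value of joint jaw above 0.0385 m and angle between pot's own z axis and vertical below 0.06 rad and horizontal distance between pot and vice below 0.012 m and height (world z) of pot below 0.018 m), for 0.2 s.
2. the cap is pressed down in the mouth with its nose at the entry rib: flange within 3.5 mm of the collar, nose within 10 mm of the entry mark (z of cap_base in the frame of pot_mouth below 0.0035 m and horizontal distance between cap_base and pot_mouth below 0.005 m and distance between cap_nose and entry_mark below 0.01 m), for 0.1 s.
At the end, for the whole second after the job is handed in: Fingers still grip the cap, at rest: nose within 9 mm of the bleed mark, flange at most 4.5 mm above the collar, within 5 mm of the mouth's axis, upright, spring held down, catch ball not pushed in; pot upright and square on the bed, jaw shut on it to within 2 mm (value of joint jaw above 0.038 m and angle between pot's own z axis and vertical below 0.06 rad and height (world z) of pot below 0.018 m and horizontal distance between pot and vice below 0.012 m and angle between the x axis of pot and the x axis of vice, either way round below 0.08 rad and distance between cap_nose and bleed_mark below 0.009 m and horizontal distance between cap_base and pot_mouth below 0.005 m and z of cap_base in the frame of pot_mouth between -0.002 and 0.0045 m and value of joint spring_plate above 0.006 m and value of joint catch_ball below 0.0012 m and angle between cap_base's own z axis and vertical below 0.1 rad and contact force between the fingers and cap above 2 N and angular speed of cap below 0.1 rad/s and linear speed of cap below 0.02 m/s); the arm keeps its last pose, push and grip.
It fails at once if the cap is turned into the click catch (value of joint catch_ball above 0.0015 m).
It fails at once if the dosing cup is moved more than 30 mm (distance of dosing_ball from where it was at the start of the episode above 0.03 m).
It fails at once if the tape is moved more than 30 mm (distance of tape_1 from where it was at the start of the episode above 0.03 m).
It fails at once if the transit bolt is moved more than 30 mm (distance of transit_bolt_1 from where it was at the start of the episode above 0.03 m).
It fails at once if the sewing tin is moved more than 30 mm (distance of sewing_tin from where it was at the start of the episode above 0.03 m).
It also fails if it takes over 54 s, if anything falls off the work surface, if the arm or the gripper's body presses on something with over 40 N, if the wrist force passes 120 N, or if a joint passes its speed limit or range.

## Robot

A 6-joint arm with a two-finger parallel gripper is mounted at the origin on a cart in front of the work surface, level with it; the furniture and walls round the work are solid. World frame = base frame: x ahead of the robot, y to its left, z up, the work surface at z = 0. Lengths are in m, angles in rad, forces in N, time in s.
With the tool pointing down it reaches from about 0.425 to 0.95 m from the base axis. Payload 3.5 kg.
Tool frame: the origin (TCP) lies midway between the tips of the shut fingers; the grasp point (between the pads) lies 19 mm behind it; z points along the fingers, y is the direction in which the jaws open and shut (so a half turn about z gives the same grasp; the last joint's range is limited). The gripper opens to 85 mm and grips with 20 to 120 N. Pads are 22 mm wide; open, the fingers measure 114 mm over their backs; the gripper's body (76 mm by 85 mm) begins 54 mm behind the grasp point. The pads swing forward as they close: fully open they stand 13 mm farther back than shut.
Start: joints at [-0.831, 0.286, 1.577, -0, 1.279, -0.15], TCP at [0.524, -0.425, 0.231] pointing down, gripper open.
Joint ranges: [-2.77, 2.77], [-0.9, 2.22], [0.21, 2.48], [-1.53, 4.67], [0.24, 2.81], [-2.84, 2.84]. Speed limits (rad/s): [2.79, 2.79, 3.14, 3.14, 3.14, 3.14].

## Interface

Orientations are given as a unit quaternion [x, y, z, w].
In Python, from plant import * gives the robot as it stands.
- The arm moves only by the shell command python3 -m jog 'ROWS' [FORCE]. ROWS is a JSON object of lists of equal length, an entry for each row: "travel": the shift along the world's x, y, z in mm, a list of three; "dr": the turn, a rotation vector about the world's x, y, z in degrees, a list of three; "jaw": the closure in counts, from 0 (fully open) to 255 (shut). In form: {"travel": [[x, y, z], ...], "dr": [[wx, wy, wz], ...], "jaw": [jaw, ...]}. A call has 1 to 5 rows; each row shifts and turns the commanded pose from where the row before left it; what a row does not reach is not made up. A row lasts 1/12 s, in which the tool goes at most 41.7 mm and 7.16 degrees, less where a joint would pass 70% of its speed; a pose out of reach is approached as far as the arm can. A call is refused whole if a number of a shift passes 41.7 or a number of a turn 7.16, either way. A call with a gripper value outside its range is refused whole. The fingers move at their own pace and stop on an object; FORCE is the grip in N (left out, the last holds). Time passes only in rows, so rows that do not move let the fingers close. It gives the time, the measured TCP pose, the force and the opening at its end, in the units of the state.
- get_state(): the state, without advancing time (a new reading comes with each control period).
- read_camera(name): name is "side" or "top"; returns the picture (400x640x3 uint8, red, green, blue); there is no depth.
- camera_info(name): a dict with "K" (3x3 intrinsics, pixels), "k1" (the pictures are not rectified: a ray, as slopes to the right and down, at radius r is drawn at 1 + k1 r^2 times it, then the intrinsics apply), "R" (3x3) and "t" (3): a world point X has camera coordinates R X + t. Camera axes: x right, y down, z forward; pixel columns grow to the right and rows downward; lengths in m; the calibration is good to about 2 mm. A picture is of the moment at which its call begins. camera_info takes no time and is no camera call.
- sign_off(): hands the job in, once; it reports no verdict.
The state is a dict: "time": time; "qpos": joint angles; "dq": joint speeds; "joint_efforts": joint torques, N m; "eef_pos": TCP position; "tcp_rot": TCP orientation; "contact_force": force on the tool from outside, world axes, zero at the start; "wrist_torque": the same for the moment, N m; "opening": opening from 0.0 (shut) to 1.0 (fully open).
Only numpy, scipy, OpenCV 4.12 (cv2) and the standard library are available. Lean on these libraries where they do the work, as an engineer would, in place of code of your own. Each camera call takes 0.05 s, during which the arm holds its last target. There are 200 camera calls.

## Working session

There is one attempt and no reset: what is moved stays moved. The work goes in short steps, Python scripts to look and compute and a shell command to move; the robot and the scene stay as the last step left them, time stands still between calls to the robot, and variables do not carry over. Pictures are saved under pics/ and viewed, about 8 in all and at most 12, crops included, and the job is handed in when it is done.

```bash
mkdir -p pics; cat > h.py <<'E'
from plant import *
import numpy as np, cv2
def ray(name,u,v):
    c=camera_info(name);K=np.array(c["K"]);R=np.array(c["R"]);t=np.array(c["t"])
    d=np.array([(u-K[0,2])/K[0,0],(v-K[1,2])/K[1,1]]);s=d.copy()
    for _ in range(20): s=d/(1+c["k1"]*(s@s))
    return -R.T@t, R.T@np.array([s[0],s[1],1])
def onz(name,u,v,z):
    o,d=ray(name,u,v); return o+d*(z-o[2])/d[2]
def proj(name,X):
    c=camera_info(name);K=np.array(c["K"]);p=np.array(c["R"])@np.array(X)+np.array(c["t"])
    s=p[:2]/p[2];s=s*(1+c["k1"]*(s@s));return K[:2,:2]@s+K[:2,2]
def tri(a,b):
    (o1,d1),(o2,d2)=ray("top",*a),ray("side",*b)
    s=np.linalg.lstsq(np.c_[d1,-d2],o2-o1,rcond=None)[0]
    p,q=o1+d1*s[0],o2+d2*s[1];return (p+q)/2,np.linalg.norm(p-q)
def snap(name,f):
    im=read_camera(name);cv2.imwrite("pics/"+f,im[...,::-1]);return im
E
python3 - <<'E'
from h import *
snap("top","t0.png");snap("side","s0.png")
for n in("top","side"):
    c=camera_info(n);print(n,c["K"],c["k1"],(-np.array(c["R"]).T@np.array(c["t"])).round(3),np.round(c["R"],3).tolist())
print(get_state())
E
```

```text
top [[372.32507786   0.         323.32345753]
 [  0.         372.32507786 194.13247853]
 [  0.           0.           1.        ]] -0.012969153688191166 [0.475 0.    1.375] [[0.013, -1.0, -0.02], [-0.999, -0.013, -0.03], [0.03, 0.021, -0.999]]
side [[501.47535867   0.         329.78566457]
 [  0.         501.47535867 191.83639806]
 [  0.           0.           1.        ]] -0.15879671361968256 [-0.246  0.559  1.083] [[-0.566, -0.824, 0.012], [-0.584, 0.392, -0.711], [0.581, -0.409, -0.703]]
{'time': 0.1, 'qpos': array([-8.31005144e-01,  2.87112006e-01,  1.57803482e+00, -3.55267229e-05,
        1.27862714e+00, -1.49994765e-01]), 'dq': array([-4.03617500e-06, -2.19504355e-03, -3.83977478e-03, -9.67577592e-05,
        8.93080874e-04,  1.52158725e-03]), 'joint_efforts': array([ 8.79043582e-04, -4.07291007e+01, -2.93701100e+01, -1.07319213e-04,
        3.38552993e-03, -1.35587140e-05]), 'eef_pos': array([ 0.52403671, -0.42449576,  0.23005994]), 'tcp_rot': array([ 9.02653984e-01,  4.30365654e-01, -3.33261240e-04, -1.03862991e-03]), 'contact_force': array([-0.80475558,  0.22719831,  0.06349687]), 'wrist_torque': array([-0.06111155,  0.02072222, -0.03422364]), 'opening': 0.9986400831736211}
```

View pics/t0.png

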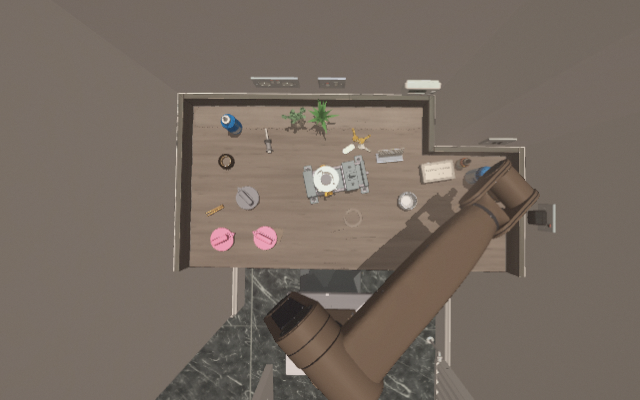

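View pics/s0.png

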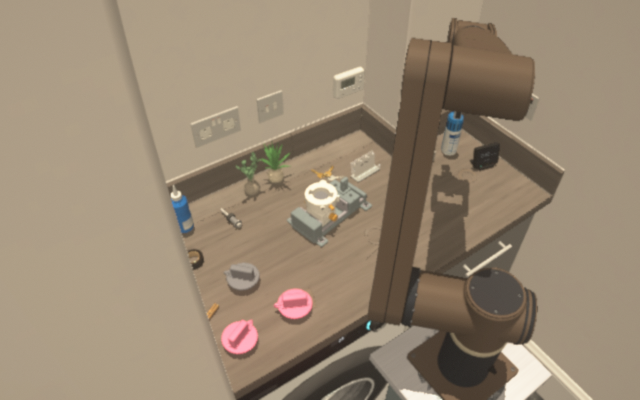

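```bash
python3 - <<'E'
import cv2,numpy as np
t=cv2.imread("pics/t0.png");s=cv2.imread("pics/s0.png")
r=lambda im,x,y,w,h,k:cv2.resize(im[y:y+h,x:x+w],None,fx=k,fy=k,interpolation=cv2.INTER_CUBIC)
a=r(t,225,150,160,65,5);b=np.hstack([r(s,280,165,100,85,4),r(s,215,250,100,85,4)])
cv2.imwrite("pics/c0.png",np.vstack([a[:260],a[260:],b])[:600+65])
cv2.imwrite("pics/c0.png",np.vstack([r(t,230,150,145,64,5)[:, :725],cv2.resize(b,(725,308))*1])[:600])
E
```

```text
(no output)
```

View pics/c0.png

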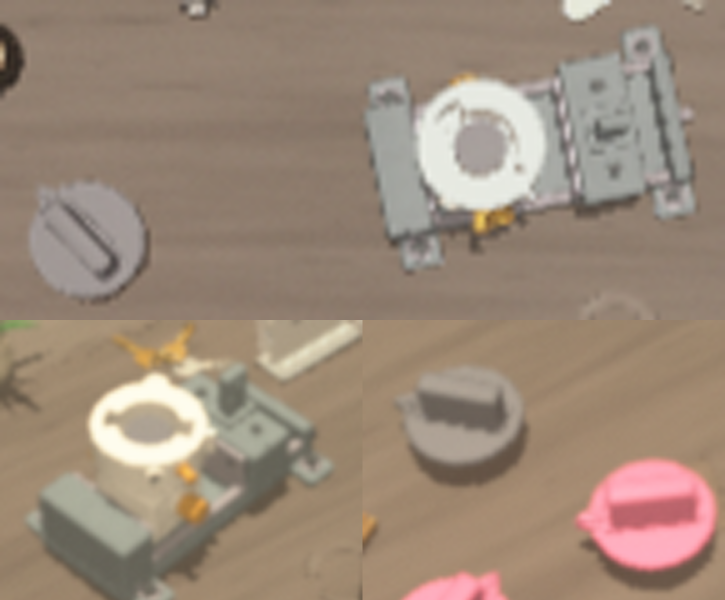

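```bash
python3 - <<'E'
from h import *
t=cv2.imread("pics/t0.png")
b,g,r=[t[...,i].astype(int) for i in range(3)]
def comps(m,x0,y0,x1,y1,nm,mn=15):
    M=np.zeros(m.shape,np.uint8);M[y0:y1,x0:x1]=m[y0:y1,x0:x1]
    n,l,st,c=cv2.connectedComponentsWithStats(M)
    for i in range(1,n):
        if st[i,4]>=mn:
            p=np.argwhere(l==i)[:,::-1].astype(np.float32);print(nm,st[i],c[i].round(1),[np.round(v,1) for v in cv2.minAreaRect(p)])
comps((g-r>=2),295,145,375,215,"vice")
comps((r>185)&(g>175)&(b>165),310,160,345,200,"pot")
comps((abs(r-b)<18),232,182,265,215,"cap")
comps((r-b>80),315,160,345,205,"brass",3)
for v in range(192,216,1): pass
print(t[182:214:4,232:264:4].tolist()[4])
print("cap",onz("top",247.6,198,.023),"pot",onz("top",326.4,178.8,.11),"tab",tri((352,176),(344.6,178.2)),onz("top",352,176,.103))
E
```

```text
vice [345 147   6   6  20] [347.6 149.4] [array([347.8, 149.3]), array([2.8, 6.4]), np.float64(45.0)]
vice [342 162  21  28 275] [351.8 174.7] [array([352.3, 174.6]), array([26.9, 16.5]), np.float64(78.7)]
vice [303 167  40  29 494] [322.6 180. ] [array([322.8, 179.1]), array([23.8, 36.9]), np.float64(76.0)]
pot [313 166  26  26 439] [325.6 178.6] [array([325.5, 178.5]), array([25., 25.]), np.float64(90.0)]
cap [236 186  23  24 422] [247.  197.4] [array([247. , 197.5]), array([23., 22.]), np.float64(90.0)]
brass [325 192   8   4  24] [327.9 193.3] [array([328.5, 193.5]), array([7., 3.]), np.float64(0.0)]
[[110, 126, 144], [151, 154, 162], [150, 153, 162], [145, 147, 155], [140, 144, 151], [134, 136, 143], [152, 155, 164], [108, 121, 141]]
cap [0.49749807 0.30413757 0.023     ] pot [0.56491632 0.01630663 0.11      ] tab (array([ 0.57527837, -0.07022588,  0.11436909]), np.float64(0.0003986538505933105)) [ 0.57606321 -0.07101817  0.103     ]
```

```bash
cat > yaw.py <<'E'
from h import *
def edge(t,rows,lo,hi,rising):
    d=t[...,1].astype(float)-t[...,2]; pts=[]
    d=cv2.GaussianBlur(d,(0,0),.7)
    for v in rows:
        s=d[v,lo:hi]; s=s if rising else s[::-1]
        k=np.where((s[:-1]<-5)&(s[1:]>=-5))[0]
        if len(k):
            x=k[0]+(-5-s[k[0]])/(s[k[0]+1]-s[k[0]]); pts.append((lo+x if rising else hi-1-x,v))
    return np.float32(pts)
def yaw(pts,z):
    vx,vy,x0,y0=cv2.fitLine(pts,cv2.DIST_HUBER,0,.01,.01).ravel()
    a,b=onz("top",x0-10*vx,y0-10*vy,z),onz("top",x0+10*vx,y0+10*vy,z);d=a-b
    return ((np.degrees(np.arctan2(d[1],d[0]))+90)%180)-90, onz("top",x0,y0,z)
if __name__=="__main__":
    t=cv2.imread("pics/t0.png")
    for nm,a in(("fixed",(range(171,196),297,315,True)),("moving",(range(164,186),348,362,False))):
        p=edge(t,*a);print(nm,len(p),p[:,0].round(1),yaw(p,.06 if nm=="fixed" else .06))
    for lo in(.0,):
        # cap wing: dark raised; use intensity inside flange
        g=cv2.resize(t[182:214,232:264],None,fx=10,fy=10,interpolation=cv2.INTER_CUBIC)
        v=cv2.resize(t[160:200,300:370],None,fx=10,fy=10,interpolation=cv2.INTER_CUBIC)
        c=np.zeros((400,780,3),np.uint8);c[:320,:320]=g;c[:400,320:]=v[:,100:560];cv2.imwrite("pics/c1.png",c)
E
python3 yaw.py
```

```text
fixed 25 [303.5 302.8 302.6 302.7 302.9 303.  303.3 303.6 303.7 303.9 304.  304.1
 304.4 304.7 304.8 304.9 305.3 305.5 305.7 305.8 306.  306.3 306.6 306.7
 306.8] (np.float64(11.975393272736568), array([0.54840806, 0.09346429, 0.06      ]))
moving 3 [354.7 360.5 358.6] (np.float64(13.799621488479332), array([ 0.57384216, -0.09437886,  0.06      ]))
```

View pics/c1.png

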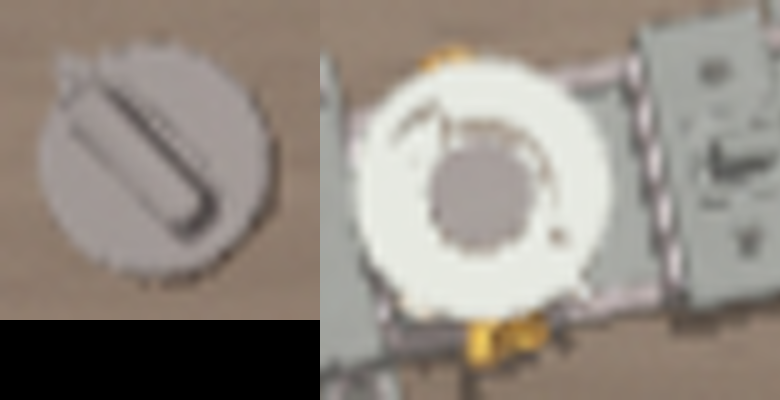

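```bash
R='{"travel":[[5.1,35.5,-7],[5.1,35.5,-7],[5.1,35.5,-7],[5.1,35.5,-7],[5.1,35.5,-7]],"dr":[[0,0,5.05],[0,0,5.05],[0,0,5.05],[0,0,5.05],[0,0,5.05]],"jaw":[0,0,0,0,0]}' ; true
python3 -m jog '{"travel":[[5,35.5,-7],[5,35.5,-7],[5,35.5,-7],[5,35.5,-7],[5,35.5,-7]],"dr":[[0,0,5],[0,0,5],[0,0,5],[0,0,5],[0,0,5]],"jaw":[0,0,0,0,0]}' 60
python3 -m jog '{"travel":[[5,35.5,-7],[5,35.5,-7],[5,35.5,-7],[5,35.5,-7],[5,35.5,-7]],"dr":[[0,0,5],[0,0,5],[0,0,5],[0,0,5],[0,0,5]],"jaw":[0,0,0,0,0]}'
python3 -m jog '{"travel":[[0,0,0],[0,0,0],[0,0,0]],"dr":[[0,0,0.5],[0,0,0],[0,0,0]],"jaw":[0,0,0]}'
python3 -c "
from h import *
snap('top','t1.png');s=snap('side','s1.png')[...,::-1]
cv2.imwrite('pics/c2.png',cv2.resize(s[140:260,260:400],None,fx=5,fy=5,interpolation=cv2.INTER_CUBIC));print(get_state()['qpos'])"
```

```text
time: 0.52
eef_pos: [0.549, -0.2457, 0.1954]
tcp_rot: [0.787, 0.617, -0.0, -0.001]
contact_force: [0.4, -0.1, -0.2]
opening: 0.999
time: 0.93
eef_pos: [0.574, -0.0681, 0.1606]
tcp_rot: [0.635, 0.773, -0.0, -0.0]
contact_force: [0.2, -0.5, 1.1]
opening: 1.0
time: 1.18
eef_pos: [0.5744, -0.0701, 0.1612]
tcp_rot: [0.633, 0.774, -0.0, 0.0]
contact_force: [0.3, 0.3, -0.0]
opening: 0.995
[-2.98360344e-01  1.43960835e-01  1.87723570e+00 -3.53532206e-04
  1.11971183e+00 -4.96528243e-01]
```

View pics/c2.png

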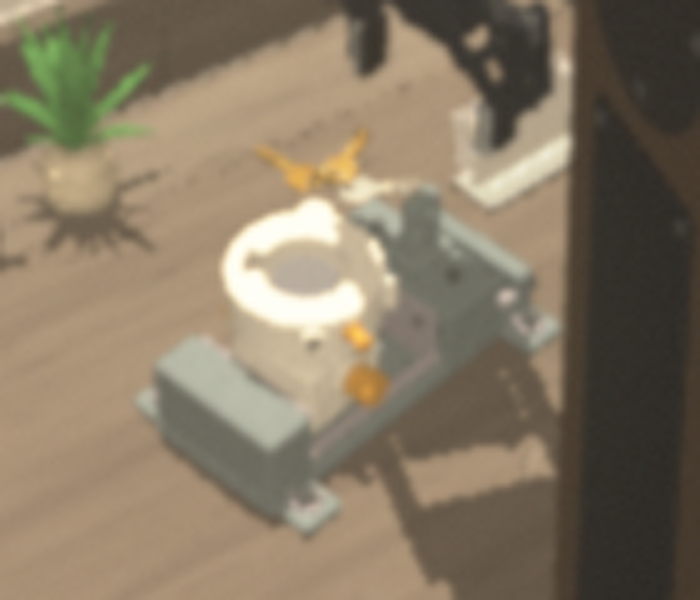

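```bash
python3 -c "
from h import *
print(onz('side',344.6,179.4,.103),onz('top',351.8,175.5,.103),proj('side',[.575,-.07,.103]),proj('top',[.575,-.07,.103]))"
python3 -m jog '{"travel":[[0,0,-20],[0,0,-20],[0,0,-20],[0,0,-20],[0,0,-4]],"dr":[[0,0,0],[0,0,0],[0,0,0],[0,0,0],[0,0,0]],"jaw":[0,0,0,0,0]}'
python3 -m jog '{"travel":[[0,0,0],[0,0,0],[0,0,0],[0,0,0],[0,0,0]],"dr":[[0,0,0],[0,0,0],[0,0,0],[0,0,0],[0,0,0]],"jaw":[200,255,255,255,255]}' 60
python3 -m jog '{"travel":[[0,0,0],[0,0,0],[0,0,0],[0,0,0],[0,0,0]],"dr":[[0,0,0],[0,0,0],[0,0,0],[0,0,0],[0,0,0]],"jaw":[255,255,255,255,255]}'

```

```text
[ 0.58098451 -0.07453751  0.103     ] [ 0.57776828 -0.07031616  0.103     ] [344.53297474 181.21006793] [351.69848291 176.30671679]
time: 1.7
eef_pos: [0.572, -0.0709, 0.0739]
tcp_rot: [0.634, 0.773, -0.001, -0.003]
contact_force: [-0.2, -0.7, -0.6]
opening: 1.0
time: 2.12
eef_pos: [0.5754, -0.0703, 0.0788]
tcp_rot: [0.633, 0.774, 0.0, 0.001]
contact_force: [0.9, -0.4, -0.5]
opening: 0.298
time: 2.53
eef_pos: [0.5815, -0.0691, 0.0795]
tcp_rot: [0.633, 0.774, 0.006, 0.008]
contact_force: [20.7, 5.5, -9.7]
opening: 0.122
```

```bash

python3 -m jog '{"travel":[[6,1,0],[-1,4.9,0],[-1,4.9,0],[-1,4.9,0],[-1,4.9,0]],"dr":[[0,0,0],[0,0,0],[0,0,0],[0,0,0],[0,0,0]],"jaw":[255,255,255,255,255]}'
python3 -m jog '{"travel":[[-1,4.9,0],[-1,4.9,0],[-0.4,2,0],[0,0,0],[0,0,0]],"dr":[[0,0,0],[0,0,0],[0,0,0],[0,0,0],[0,0,0]],"jaw":[255,255,255,255,255]}'

```

```text
time: 2.95
eef_pos: [0.5779, -0.052, 0.0794]
tcp_rot: [0.632, 0.775, -0.001, 0.003]
contact_force: [-0.0, -7.7, 2.4]
opening: 0.127
time: 3.37
eef_pos: [0.5754, -0.0403, 0.0794]
tcp_rot: [0.632, 0.775, -0.001, 0.003]
contact_force: [-0.8, -7.9, 2.3]
opening: 0.129
```

```bash

python3 -m jog '{"travel":[[-0.6,3,0],[-0.6,3,0],[-0.2,1,0],[0,0,0],[0,0,0]],"dr":[[0,0,0],[0,0,0],[0,0,0],[0,0,0],[0,0,0]],"jaw":[255,255,255,255,255]}'
python3 -m jog '{"travel":[[-0.3,1.5,0],[-0.3,1.5,0],[0,0,0],[0,0,0],[0,0,0]],"dr":[[0,0,0],[0,0,0],[0,0,0],[0,0,0],[0,0,0]],"jaw":[255,255,255,255,255]}'

```

```text
time: 3.78
eef_pos: [0.5741, -0.0344, 0.0794]
tcp_rot: [0.632, 0.775, -0.002, 0.004]
contact_force: [0.1, -11.2, 3.2]
opening: 0.129
time: 4.2
eef_pos: [0.5737, -0.0323, 0.0794]
tcp_rot: [0.632, 0.775, -0.003, 0.004]
contact_force: [0.2, -14.0, 2.5]
opening: 0.121
```

```bash

python3 -m jog '{"travel":[[-0.3,1.5,0],[-0.3,1.5,0],[0,0,0],[0,0,0],[0,0,0]],"dr":[[0,0,0],[0,0,0],[0,0,0],[0,0,0],[0,0,0]],"jaw":[255,255,255,255,255]}'
python3 -m jog '{"travel":[[-0.3,1.5,0],[-0.3,1.5,0],[0,0,0],[0,0,0],[0,0,0]],"dr":[[0,0,0],[0,0,0],[0,0,0],[0,0,0],[0,0,0]],"jaw":[255,255,255,255,255]}'

```

```text
time: 4.62
eef_pos: [0.5737, -0.0323, 0.0794]
tcp_rot: [0.631, 0.775, -0.004, 0.007]
contact_force: [1.9, -23.0, -0.1]
opening: 0.125
time: 5.03
eef_pos: [0.5737, -0.0321, 0.0795]
tcp_rot: [0.631, 0.776, -0.006, 0.009]
contact_force: [2.4, -31.4, -2.5]
opening: 0.128
```

```bash

python3 -m jog '{"travel":[[0.8,-4,0],[0,0,0],[0,0,0],[0,0,0],[0,0,0]],"dr":[[0,0,0],[0,0,0],[0,0,0],[0,0,0],[0,0,0]],"jaw":[255,100,0,0,0]}'
python3 -m jog '{"travel":[[0,0,0],[0,0,20],[0,0,20],[0,0,30],[0,0,30]],"dr":[[0,0,0],[0,0,0],[0,0,0],[0,0,0],[0,0,0]],"jaw":[0,0,0,0,0]}'
python3 -m jog '{"travel":[[-10,40,0],[-10,40,0],[-10,40,0],[-10,40,0],[-10,40,0]],"dr":[[0,0,-7],[0,0,-7],[0,0,-7],[0,0,-7],[0,0,-7]],"jaw":[0,0,0,0,0]}'
python3 -m jog '{"travel":[[-8,40,0],[-8,40,0],[-8,20,0],[0,0,0],[0,0,0]],"dr":[[0,0,-7],[0,0,-7],[0,0,-7],[0,0,0],[0,0,0]],"jaw":[0,0,0,0,0]}'
python3 -c "
from h import *
t=snap('top','t2.png')[...,::-1];s=snap('side','s2.png')[...,::-1];f=lambda a:cv2.resize(a,None,fx=5,fy=5,interpolation=cv2.INTER_CUBIC)
cv2.imwrite('pics/c3.png',np.hstack([f(t[145:225,290:370]),f(s[160:240,280:360])]))
import yaw
p=yaw.edge(t,range(174,195),297,315,True);print(yaw.yaw(p,.074))"
```

```text
time: 5.45
eef_pos: [0.5715, -0.0249, 0.0774]
tcp_rot: [0.633, 0.774, 0.0, -0.0]
contact_force: [0.4, -0.3, -0.2]
opening: 0.686
time: 5.87
eef_pos: [0.5707, -0.0246, 0.1773]
tcp_rot: [0.632, 0.775, -0.001, -0.001]
contact_force: [0.8, -0.1, -0.6]
opening: 1.003
time: 6.28
eef_pos: [0.5238, 0.1656, 0.1775]
tcp_rot: [0.828, 0.56, 0.0, -0.0]
contact_force: [0.6, -0.1, -0.8]
opening: 1.003
time: 6.7
eef_pos: [0.5012, 0.2594, 0.1772]
tcp_rot: [0.911, 0.412, -0.0, 0.0]
contact_force: [0.8, -0.7, -0.1]
opening: 1.0
(np.float64(11.994470470025604), array([0.55357058, 0.09390602, 0.074     ]))
```

View pics/c3.png

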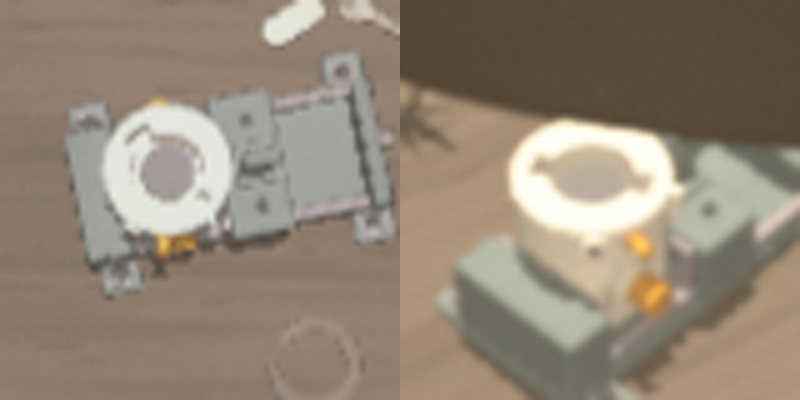

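```bash
python3 -c "
from h import *
t=cv2.imread('pics/t2.png');s=cv2.imread('pics/s2.png')
def fit(im,x0,y0,x1,y1,th):
    c=cv2.resize(im[y0:y1,x0:x1],None,fx=8,fy=8,interpolation=cv2.INTER_CUBIC)
    m=(c.min(2)>th).astype(np.uint8)
    k=max(cv2.findContours(m,0,1)[0],key=cv2.contourArea);h=cv2.convexHull(k)
    e=cv2.fitEllipse(h);return [np.round((e[0][0]+.5)/8-.5+x0,2),np.round((e[0][1]+.5)/8-.5+y0,2),np.round(np.array(e[1])/8,1),cv2.minEnclosingCircle(k)[1]/8]
for th in(170,185,200):
    a=fit(t,305,160,345,200,th);print(a,onz('top',a[0],a[1],.11))
for th in(170,190,205):
    b=fit(s,295,180,340,225,th);print(b)
for n,x in(('top',(.561,.02,.11)),('side',(.561,.02,.11))):print(n,proj(n,x))
# tab blob now, with sharper look: bolts on moving jaw (two dark dots)
print('jaw edge tab', onz('top',290+258/5,145+167/5,.103))
e=onz('side',280+(593-400)/5,160+178/5,.101);print('plate c side',e, 'top plate',onz('top',290+168/5,145+168/5,.101))
"
```

```text
[np.float64(323.05), np.float64(178.73), array([26.7, 27. ]), 13.87548542022705] [0.56501795 0.02771672 0.11      ]
[np.float64(323.09), np.float64(178.7), array([26.1, 26.2]), 13.530799865722656] [0.56512191 0.02758187 0.11      ]
[np.float64(323.12), np.float64(178.76), array([25.5, 25.9]), 13.261733055114746] [0.56491848 0.02747694 0.11      ]
[np.float64(318.39), np.float64(195.68), array([24.4, 34.7]), 17.66895294189453]
[np.float64(318.43), np.float64(195.59), array([23.9, 33.8]), 17.235740661621094]
[np.float64(318.22), np.float64(195.35), array([22.9, 33.1]), 16.927227020263672]
top [325.30006965 179.93525221]
side [320.93234182 194.85322379]
jaw edge tab [ 0.56741311 -0.03557921  0.103     ]
plate c side [0.56963263 0.02197985 0.101     ] top plate [0.56613043 0.02603342 0.101     ]
```

```bash
python3 -c "
from h import *
print('cap',onz('top',247.15,197.65,.026),'side proj pot',proj('side',(.565,.0276,.11)))
c=np.array([*onz('top',247.15,197.65,.026)[:2],0])
a=np.linspace(0,2*np.pi,60)
def draw(im,n,c,r,z,k,o,col):
    P=np.array([proj(n,(c[0]+r*np.cos(q),c[1]+r*np.sin(q),z)) for q in a]);P=((P-o+.5)*k-.5)
    cv2.polylines(im,[np.int32(P.round())],True,col,1)
s=cv2.imread('pics/s0.png');f=lambda a:cv2.resize(a,None,fx=6,fy=6,interpolation=cv2.INTER_CUBIC)
A=f(s[255:300,215:275]);draw(A,'side',c,.042,.026,6,np.array([215,255]),(0,255,0))
s=cv2.imread('pics/s2.png')
B=f(s[175:220,290:350]);draw(B,'side',(.565,.0276),.044,.11,6,np.array([290,175]),(0,0,255));draw(B,'side',(.565,.0276),.025,.11,6,np.array([290,175]),(0,0,255))
cv2.imwrite('pics/c4.png',np.hstack([A,B]))
"
```

```text
cap [0.49870047 0.30513577 0.026     ] side proj pot [317.81390529 195.0878103 ]
```

View pics/c4.png

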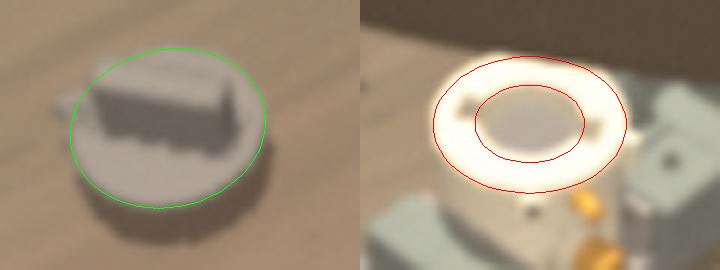

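```bash

python3 -m jog '{"travel":[[-1,22,0],[-1,22,0],[0,0,0],[0,0,0],[0,0,0]],"dr":[[0,0,-1.5],[0,0,-1.5],[0,0,0],[0,0,0],[0,0,0]],"jaw":[0,0,0,0,0]}'
```

```text
time: 7.22
eef_pos: [0.5004, 0.3008, 0.1771]
tcp_rot: [0.923, 0.386, -0.0, 0.0]
contact_force: [0.3, -0.1, 0.1]
opening: 0.999
```

```bash

python3 -m jog '{"travel":[[-1.7,4.3,-30],[0,0,-35],[0,0,-35],[0,0,-26],[0,0,-10]],"dr":[[0,0,0.3],[0,0,0],[0,0,0],[0,0,0],[0,0,0]],"jaw":[0,0,0,0,0]}'
python3 -m jog '{"travel":[[0,0,-9],[0,0,0],[0,0,0],[0,0,0],[0,0,0]],"dr":[[0,0,0],[0,0,0],[0,0,0],[0,0,0],[0,0,0]],"jaw":[0,0,120,180,255]}' 60
python3 -m jog '{"travel":[[0,0,0],[0,0,0],[0,0,0],[0,0,0],[0,0,0]],"dr":[[0,0,0],[0,0,0],[0,0,0],[0,0,0],[0,0,0]],"jaw":[255,255,255,255,255]}' 80
```

```text
time: 7.63
eef_pos: [0.4956, 0.3037, 0.0366]
tcp_rot: [0.922, 0.388, -0.004, 0.0]
contact_force: [0.1, -0.6, -0.1]
opening: 0.998
time: 8.05
eef_pos: [0.4999, 0.3069, 0.0345]
tcp_rot: [0.922, 0.388, 0.002, 0.0]
contact_force: [-0.2, 1.3, 0.8]
opening: 0.604
time: 8.47
eef_pos: [0.4991, 0.3067, 0.0334]
tcp_rot: [0.922, 0.388, 0.001, 0.0]
contact_force: [0.1, 0.5, 4.5]
opening: 0.191
```

```bash

python3 -m jog '{"travel":[[0,0,10],[0,0,25],[0,0,30],[0,0,30],[0,0,40]],"dr":[[0,0,0],[0,0,0],[0,0,0],[0,0,0],[0,0,0]],"jaw":[255,255,255,255,255]}'
python3 -m jog '{"travel":[[2,-8,0],[2.6,-11,0],[2.6,-11,0],[2.6,-11,0],[2.6,-11,0]],"dr":[[0,0,7],[0,0,7],[0,0,7],[0,0,7],[0,0,7]],"jaw":[255,255,255,255,255]}'
python3 -m jog '{"travel":[[2.6,-11,0],[2.6,-11,0],[2.6,-11,0],[2.6,-11,0],[2.6,-11,0]],"dr":[[0,0,7],[0,0,7],[0,0,7],[0,0,7],[0,0,7]],"jaw":[255,255,255,255,255]}'
python3 -m jog '{"travel":[[2.6,-11,0],[2.6,-11,0],[2.6,-11,0],[2.6,-11,0],[2.6,-11,0]],"dr":[[0,0,7],[0,0,7],[0,0,7],[0,0,7],[0,0,7]],"jaw":[255,255,255,255,255]}'
python3 -m jog '{"travel":[[2.6,-11,0],[2.6,-11,0],[2.6,-11,0],[2.6,-11,0],[2.6,-11,0]],"dr":[[0,0,7],[0,0,7],[0,0,7],[0,0,7],[0,0,7]],"jaw":[255,255,255,255,255]}'
python3 -m jog '{"travel":[[2.6,-11,0],[2.6,-11,0],[2.6,-11,0],[2.6,-11,0],[2.6,-11,0]],"dr":[[0,0,7],[0,0,7],[0,0,7],[0,0,7],[0,0,7]],"jaw":[255,255,255,255,255]}'
python3 -m jog '{"travel":[[0,0,0],[0,0,0],[0,0,0]],"dr":[[0,0,0],[0,0,0],[0,0,0]],"jaw":[255,255,255]}'
python3 -c "
from h import *
s=get_state();x,y=s['tcp_rot'][:2];print(s['qpos'].round(2),'psi',np.degrees(2*np.arctan2(y,x)),s['eef_pos'])"
```

```text
time: 8.88
eef_pos: [0.4961, 0.3054, 0.1658]
tcp_rot: [0.922, 0.388, -0.003, -0.0]
contact_force: [0.7, 0.8, -1.1]
opening: 0.198
time: 9.3
eef_pos: [0.5101, 0.2537, 0.1671]
tcp_rot: [0.76, 0.65, -0.001, -0.0]
contact_force: [0.1, 0.1, -1.3]
opening: 0.197
time: 9.72
eef_pos: [0.5231, 0.1987, 0.1669]
tcp_rot: [0.53, 0.848, -0.001, -0.001]
contact_force: [-0.2, 0.4, -0.7]
opening: 0.194
time: 10.13
eef_pos: [0.5362, 0.1437, 0.1669]
tcp_rot: [0.25, 0.968, -0.0, -0.001]
contact_force: [-0.1, -0.2, -0.7]
opening: 0.194
time: 10.55
eef_pos: [0.5491, 0.0888, 0.1669]
tcp_rot: [-0.053, 0.999, 0.0, -0.001]
contact_force: [-0.4, 0.1, -0.4]
opening: 0.194
time: 10.97
eef_pos: [0.5621, 0.0339, 0.1669]
tcp_rot: [-0.35, 0.937, 0.0, -0.001]
contact_force: [-0.2, 0.4, -1.8]
opening: 0.19
time: 11.22
eef_pos: [0.5623, 0.0348, 0.1671]
tcp_rot: [-0.346, 0.938, 0.0, -0.0]
contact_force: [0.1, 0.4, -1.1]
opening: 0.19
[-0.12  0.1   1.91  0.    1.13 -2.4 ] psi 220.52851810550712 [0.56231094 0.03476819 0.16706812]
```

```bash

python3 -m jog '{"travel":[[1.7,-8,-7],[0,0,0],[0,0,0]],"dr":[[0,0,1.3],[0,0,0],[0,0,0]],"jaw":[255,255,255]}'
python3 -c "
from h import *
e=get_state()['eef_pos'];s=snap('side','s3.png')[...,::-1];o=np.array([280,145]);k=8
A=cv2.resize(s[145:220,280:360],None,fx=k,fy=k,interpolation=cv2.INTER_CUBIC)
a=np.linspace(0,2*np.pi,80)
def ring(c,r,z,col):
    P=np.array([proj('side',(c[0]+r*np.cos(q),c[1]+r*np.sin(q),z)) for q in a]);cv2.polylines(A,[np.int32(((P-o+.5)*k-.5).round())],True,col,1)
c=(.565,.0276);b=e[2]-.0134
ring(c,.044,.11,(0,0,255))
for z in(b,b+.006):ring((e[0]+.001,e[1]+.00095),.042,z,(0,255,0))
ring((e[0]+.001,e[1]+.00095),.0225,b-.02,(255,0,0))
cv2.imwrite('pics/c5.png',A);print(e)"
```

```text
time: 11.47
eef_pos: [0.5639, 0.0269, 0.1598]
tcp_rot: [-0.357, 0.934, 0.001, -0.001]
contact_force: [-0.2, -0.1, -0.5]
opening: 0.194
[0.56389082 0.02692375 0.15984083]
```

View pics/c5.png

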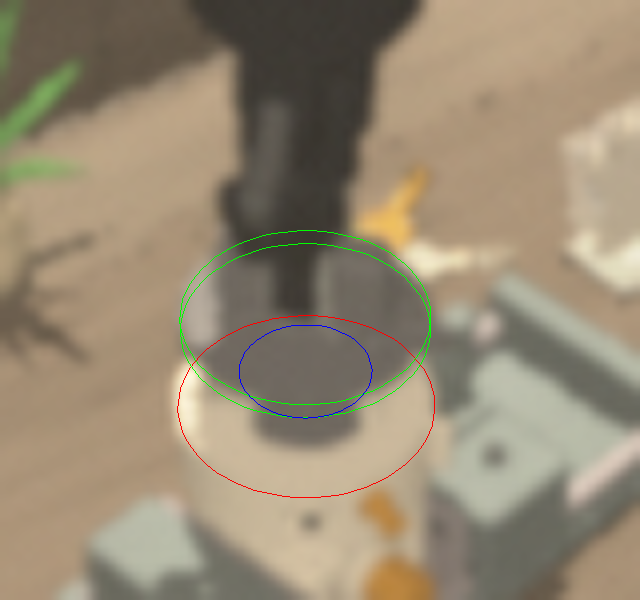

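```bash
python3 -c "
from h import *
s=cv2.imread('pics/s3.png');b=.1598-.0134+.003
for r in(.040,.046,.052):
  p=proj('side',(.5649-.745*r,.0279-.667*r,b));print(r,p,((p-[280,145]+.5)*8-.5).round())
print('tab top',((proj('side',(.5737,-.0321,.103))-[280,145]+.5)*8-.5).round())
print(s[182:190:2,330:344].tolist())
cv2.imwrite('pics/c6.png',cv2.resize(np.clip(s[165:205,295:350].astype(float)*1.5,0,255).astype(np.uint8),None,fx=12,fy=12,interpolation=cv2.INTER_CUBIC))"
```

```text
0.04 [332.16346608 187.36149174] [421. 342.]
0.046 [334.34982369 187.75011091] [438. 346.]
0.052 [336.53924037 188.13930439] [456. 349.]
tab top [434. 337.]
[[[92, 101, 108], [93, 103, 110], [98, 109, 117], [106, 123, 138], [115, 138, 158], [124, 150, 170], [131, 155, 173], [135, 158, 174], [130, 154, 170], [122, 146, 165], [115, 137, 153], [111, 127, 136], [120, 135, 136], [136, 151, 150]], [[94, 103, 111], [94, 104, 111], [93, 103, 111], [99, 112, 121], [119, 135, 145], [142, 160, 166], [159, 177, 178], [162, 180, 180], [150, 167, 168], [140, 156, 162], [149, 165, 175], [146, 160, 170], [121, 134, 139], [105, 116, 117]], [[97, 106, 113], [98, 107, 114], [99, 108, 115], [99, 108, 115], [102, 112, 118], [110, 120, 125], [116, 128, 131], [118, 131, 132], [120, 133, 135], [142, 154, 164], [162, 174, 188], [152, 164, 177], [123, 134, 143], [101, 112, 114]], [[96, 104, 112], [99, 109, 117], [101, 111, 119], [99, 109, 115], [99, 109, 114], [97, 107, 112], [98, 110, 112], [97, 109, 110], [100, 110, 112], [110, 119, 124], [115, 126, 132], [116, 127, 131], [115, 126, 127], [112, 123, 123]]]
```

View pics/c6.png

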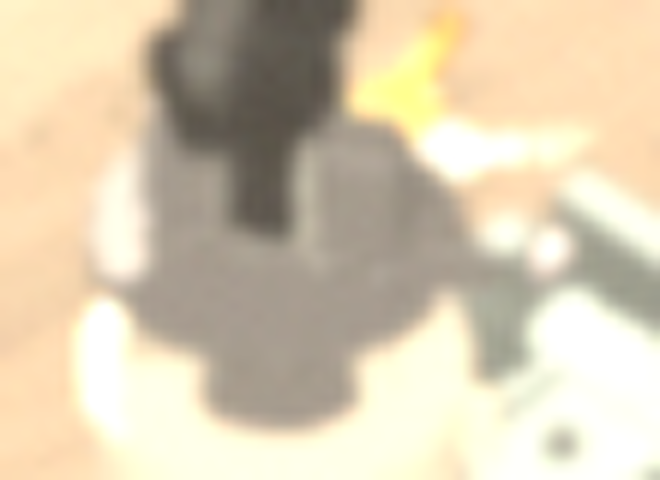

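```bash

python3 -m jog '{"travel":[[0,0,-5],[0,0,-5],[0,0,-4],[0,0,-3],[0,0,-2]],"dr":[[0,0,0],[0,0,0],[0,0,0],[0,0,0],[0,0,0]],"jaw":[255,255,255,255,255]}'
python3 -m jog '{"travel":[[0,0,-2],[0,0,-2],[0,0,0],[0,0,0]],"dr":[[0,0,0],[0,0,0],[0,0,0],[0,0,0]],"jaw":[255,255,255,255]}'
```

```text
time: 11.93
eef_pos: [0.5641, 0.0265, 0.1405]
tcp_rot: [-0.358, 0.934, 0.0, -0.001]
contact_force: [0.8, 0.5, -0.4]
opening: 0.188
time: 12.27
eef_pos: [0.5645, 0.0263, 0.1373]
tcp_rot: [-0.358, 0.934, 0.0, -0.0]
contact_force: [0.2, 0.0, -0.9]
opening: 0.193
```

```bash

python3 -m jog '{"travel":[[0,0,-2],[0,0,-2],[0,0,0],[0,0,0]],"dr":[[0,0,0],[0,0,0],[0,0,0],[0,0,0]],"jaw":[255,255,255,255]}'
python3 -m jog '{"travel":[[0,0,-2],[0,0,-2],[0,0,-1],[0,0,0],[0,0,0]],"dr":[[0,0,0],[0,0,0],[0,0,0],[0,0,0],[0,0,0]],"jaw":[255,255,255,255,255]}'
```

```text
time: 12.6
eef_pos: [0.5649, 0.0263, 0.134]
tcp_rot: [-0.358, 0.934, -0.0, 0.0]
contact_force: [-0.0, -0.2, 1.8]
opening: 0.195
time: 13.02
eef_pos: [0.5649, 0.0263, 0.1287]
tcp_rot: [-0.358, 0.934, -0.0, 0.0]
contact_force: [0.3, -1.5, 3.3]
opening: 0.195
```

```bash

python3 -m jog '{"travel":[[0,0,-2],[0,0,-2],[0,0,-1],[0,0,0],[0,0,0]],"dr":[[0,0,0],[0,0,0],[0,0,0],[0,0,0],[0,0,0]],"jaw":[255,255,255,255,255]}'
python3 -m jog '{"travel":[[0,0,-1],[0,0,-1],[0,0,0],[0,0,0],[0,0,0]],"dr":[[0,0,0],[0,0,0],[0,0,0],[0,0,0],[0,0,0]],"jaw":[255,255,255,255,255]}'
```

```text
time: 13.43
eef_pos: [0.5649, 0.0263, 0.1237]
tcp_rot: [-0.358, 0.934, -0.0, 0.0]
contact_force: [0.0, -0.5, 4.7]
opening: 0.193
time: 13.85
eef_pos: [0.565, 0.0262, 0.1234]
tcp_rot: [-0.358, 0.934, -0.0, 0.0]
contact_force: [-2.5, -0.4, 11.7]
opening: 0.195
```

```bash

python3 -m jog '{"travel":[[0,0,0],[0,0,0],[0,0,0],[0,0,0],[0,0,0]],"dr":[[0,0,-3],[0,0,-3],[0,0,-3],[0,0,-3],[0,0,-3]],"jaw":[255,255,255,255,255]}'
python3 -m jog '{"travel":[[0,0,0],[0,0,0],[0,0,0],[0,0,0],[0,0,0]],"dr":[[0,0,-3],[0,0,-3],[0,0,-3],[0,0,-3],[0,0,-3]],"jaw":[255,255,255,255,255]}'
python3 -m jog '{"travel":[[0,0,0],[0,0,0],[0,0,0],[0,0,0],[0,0,0]],"dr":[[0,0,-3],[0,0,-3],[0,0,-3],[0,0,-2],[0,0,0]],"jaw":[255,255,255,255,255]}'
python3 -c "
from h import *
s=get_state();x,y=s['tcp_rot'][:2];print('psi',np.degrees(2*np.arctan2(y,x)),s['eef_pos'],s['contact_force'],s['wrist_torque'])"
```

```text
time: 14.27
eef_pos: [0.5651, 0.0258, 0.1234]
tcp_rot: [-0.233, 0.973, -0.001, 0.0]
contact_force: [-2.4, -0.9, 11.9]
opening: 0.193
time: 14.68
eef_pos: [0.5651, 0.0262, 0.1234]
tcp_rot: [-0.104, 0.995, -0.0, 0.0]
contact_force: [-2.3, 0.6, 11.4]
opening: 0.197
time: 15.1
eef_pos: [0.5653, 0.0266, 0.1233]
tcp_rot: [-0.008, 1.0, 0.0, 0.001]
contact_force: [-2.3, 0.9, 11.4]
opening: 0.197
psi 180.92679078933654 [0.56526689 0.02659914 0.12334457] [-2.25284915  0.89221196 11.42488212] [ 0.25113379  0.54429452 -0.08919582]
```

```bash

python3 -m jog '{"travel":[[0,0,0],[0,0,0],[0,0,0],[0,0,0],[0,0,0]],"dr":[[0,0,-2],[0,0,-2],[0,0,0],[0,0,0],[0,0,0]],"jaw":[255,255,255,255,255]}'
python3 -c "
from h import *
s=get_state();x,y=s['tcp_rot'][:2];print('psi',np.degrees(2*np.arctan2(y,x)))
s=snap('side','s4.png')[...,::-1];t=snap('top','t4.png')[...,::-1];o=np.array([285,165]);k=10
A=cv2.resize(s[165:220,285:355],None,fx=k,fy=k,interpolation=cv2.INTER_CUBIC)
for d,col in((165,(0,0,255)),(210,(255,0,0))):
    q=np.radians(d+11.8);p=(proj('side',(.565+.046*np.cos(q),.0276+.046*np.sin(q),.113))-o+.5)*k;cv2.circle(A,tuple(np.int32(p)),5,col,1)
cv2.imwrite('pics/c7.png',A)"
```

```text
time: 15.52
eef_pos: [0.5653, 0.0267, 0.1234]
tcp_rot: [0.027, 1.0, 0.0, 0.001]
contact_force: [-2.0, 1.8, 11.7]
opening: 0.196
psi 176.96120700238288
```

View pics/c7.png

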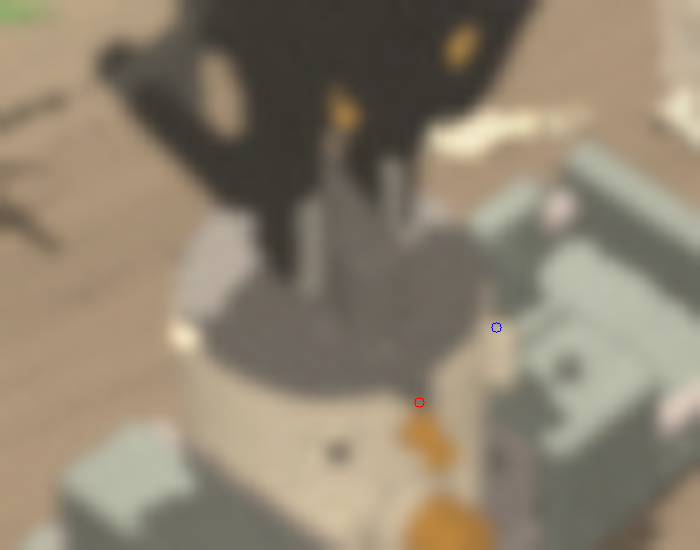

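```bash

python3 -m jog '{"travel":[[0,0,0],[0,0,0],[0,0,0]],"dr":[[0,0,0],[0,0,0],[0,0,0]],"jaw":[255,255,255]}'
python3 -c "
from plant import *
print(sign_off())"
```

```text
time: 15.87
eef_pos: [0.5653, 0.0267, 0.1233]
tcp_rot: [0.026, 1.0, 0.0, 0.001]
contact_force: [-1.7, 0.8, 11.2]
opening: 0.194
the job is handed in; nothing more can be done
None
```

I pinched the jaw's tab and slid the jaw until it stopped solidly on the pot, at about 31 N. I then gripped the grey cap by its wing and carried it over the pot. I set it in with its nose at the entry rib, pressed it down until the height stopped changing, and turned it 45° clockwise. I handed in at 15.9 s, still gripping and pressing down.

**Last checks:**
- **Position:** the tool was at rest at 177.0°, against a target of about 176.8°. The height was the one worked out for the flange flush on the collar.
- **Push:** about 11 N, more than the spring's 6.5 N, so the cap is seated.
- **Nose:** the side picture shows it over the bleed nipple.
- **Jaw and catch:** neither the jaw's position nor the catch ball could be read directly. They rest on the solid stop, the pictures, and a turn of about 45° against the catch's 58°.

**Disagreement:** the jaw tab was about 4 to 6 mm from where the top camera first placed it in x. The pot's centre, taken from both cameras, lies about 4 mm off the vice's centre line, within the 12 mm allowed. While the cap hung over the mouth, the side picture put its lower rim about 1.8 pixels higher than expected, but it went in without touching.

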